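# Load the reference drawer and hold a specimen in the comparator's slot

### The job

Lay the small rectangular chip pack flat in the comparator's open drawer, let go of it and slide the drawer fully shut, so that its reference is loaded. Then lift the specimen plate out of its stand by its grip and lower it upright through the narrow slot in the comparator's top until about half of its blade is inside; finish while still holding it there, motionless, hanging from the gripper and not pressed hard against the slot. Leave the round carrier, the bottle and the loupe where they are.

Things in the scene. Friction and masses are not known exactly. Their poses are not given: they have to be found in the camera images.
- comparator: White bench instrument, fixed: 200 mm deep (x), 300 wide (y), 100 high to its flat top; along the rear (own x +43 to +98) a ridge rises 22 mm more. Origin: centre of its underside on the table. Its front faces its own -x (roughly to the robot), z up. Left half (+y): drawer bay, open in the front. Right half: hollow chamber under an aluminium deck with the slot.
- slot (a point): Centre of the slot's mouth, level with the top of the aluminium deck (100 mm above the table), at (-20, -75, +100) mm of the comparator. Axes as the comparator's. The slot is 46 mm long along x and 10 mm wide along y (2 mm more than the plate's blade each way) and goes through the 8 mm thick deck; below it is dark free space down to 94 mm under the deck's top.
- drawer (a joint): Opening of the comparator's drawer in m: 0 = fully shut, grows as it slides out along the comparator's -x, at most 0.12. It starts about 0.1 open. It slides with about 1 N of friction and stays where it is left.
- drawer_floor (a point): Centre of the drawer's inner floor, 32 mm above the table; moves with it; axes as the comparator's. Shut, it is at comparator x -30, y +72.5 mm. The tray is 132 (x) by 121 mm (y) inside, walls 38 mm above the floor, 4 thick, open on top; only the part in front of the comparator's front (comparator x = -100 mm) is uncovered.
- drawer_pull (a point): Middle of the foremost face of the drawer's aluminium pull lip (70 mm wide along y, 10 high, 14 proud of the 133 wide, 66 high grey drawer front, whose top edge is 92 mm above the table); this point is 83 mm above the table. Pushing it along the comparator's +x shuts the drawer. Moves with the drawer; axes as the comparator's.
- pack: Reference chip pack, a rigid closed black box 50 mm (x) by 36 mm (y) by 24 mm high with a thin grey seam round it, about 70 g, lying on the table to the robot's left. Origin: centre of its underside, z up.
- stand: Grey fixed stand, a tower 74 mm (own x) by 36 mm (y) and 100 mm high on a 100 x 60 mm foot, with a 50 x 12 mm pocket (long side along x) open at the top, in which the specimen plate hangs. Origin: centre of its underside.
- plate: Specimen plate, about 110 g, upright: aluminium blade 44 mm wide (x), 8 thick (y), 85 long (lowest 8 mm tapered); above it a black shoulder 60 x 20 x 6 mm and a black grip block 26 (x) by 16 (y) by 42 mm high (91 to 133 mm above the tip). Origin: centre of the blade's lower end, z up. It starts hanging in the stand by its shoulder, tip 15 mm above the table. Lift it straight up.
- plate_tip (a point): Centre of the lower end of the plate's blade (same as the plate's origin); axes as the plate's.
- plate_grip (a point): Point to take the plate's grip block: on its axis, 115 mm above the tip, 24 mm above the top of the shoulder. The fingers close along the plate's y, 16 mm.
- carrier: Round black wafer carrier, a disc 64 mm across and 20 mm high; a bystander on the table to the robot's left (it and the pack swap places). Origin: centre of its underside.
- bottle: Small closed bottle, 44 mm across, 100 mm high; a bystander to the right of the comparator. Origin: centre of its underside.
- loupe: Black loupe standing upright, 34 mm across, 34 mm high; a bystander beyond the stand, to the right. Origin: centre of its underside.

How it is judged:
On the way, in this order (a step that is already met when the one before it is completed fails the run):
1. the pack lies flat in the drawer, released (x of pack in the frame of drawer_floor between -0.06 and 0.06 m and y of pack in the frame of drawer_floor between -0.06 and 0.06 m and z of pack in the frame of drawer_floor between -0.006 and 0.008 m and angle between pack's own z axis and vertical below 0.15 rad and contact force between the fingers and pack below 0.1 N), for 0.2 s.
2. the drawer is fully shut with the pack in it (all of step 1 and value of joint drawer below 0.006 m), for 0.2 s.
3. the plate's blade is about half through the slot, held upright by the gripper (value of joint drawer below 0.006 m and z of plate_tip in the frame of slot between -0.06 and -0.025 m and x of plate_tip in the frame of slot between -0.005 and 0.005 m and y of plate_tip in the frame of slot between -0.005 and 0.005 m and angle between plate's own z axis and vertical below 0.1 rad and contact force between the fingers and plate above 2 N and contact force between plate and comparator below 8 N and linear speed of plate below 0.02 m/s), for 0.2 s.
At the end, for the whole second after the job is handed in: Pack flat (0.15 rad) on the drawer floor, released; drawer shut within 6 mm; plate gripped (over 2 N), still, upright within 0.1 rad, its tip 25 to 60 mm below the slot's mouth and within 5 mm of its centre, pressing on the comparator with under 8 N (all of step 1 and all of step 3); the arm keeps its last pose, push and grip.
It fails at once if the carrier is moved more than 3 cm (distance of carrier from where it was at the start of the episode above 0.03 m).
It fails at once if the bottle is moved more than 3 cm (distance of bottle from where it was at the start of the episode above 0.03 m).
It fails at once if the loupe is moved more than 3 cm (distance of loupe from where it was at the start of the episode above 0.03 m).
It also fails if it takes over 67 s, if anything falls off the work surface, if the arm or the gripper's body presses on something with over 40 N, if the wrist force passes 120 N, or if a joint passes its speed limit or range.

### The arm

A 6-joint arm with a two-finger parallel gripper is mounted at the origin on the work surface. World frame = base frame: x ahead of the robot, y to its left, z up, the work surface at z = 0. Lengths are in m, angles in rad, forces in N, time in s.
With the tool pointing down it reaches from about 0.375 to 0.75 m from the base axis. Payload 9 kg.
Tool frame: the origin (TCP) lies on the mounting face of the last link; the fingertips stand 173 mm ahead of it and the grasp point (between the pads) lies 155 mm ahead of it (ctrl.tcp_to_tips is the distance from the TCP to the fingertips, in m); z points along the fingers, y is the line along which they close (so a half turn about z gives the same grasp; the last joint's range is limited). The gripper opens to 85 mm and grips with 20 to 120 N. Pads are 22 mm wide; open, the fingers measure 114 mm over their backs; the gripper's body (76 mm by 85 mm) begins 54 mm behind the grasp point. The pads swing forward as they close: fully open they stand 13 mm farther back than shut.
Start: joints at [-1.486, 0.104, 0.097, 1.564, 0, 1.353], TCP at [0.179, -0.573, 0.405] pointing down, gripper open.
Joint ranges: [-2.99, 2.99], [-0.84, 1.86], [-1.1, 1.16], [-1.84, 2.11], [-1.51, 1.56], [-3.14, 3.14]. Speed limits (rad/s): [2.22, 2.22, 2.57, 3.14, 3.14, 3.14].

### API

Orientations are given as a unit quaternion [w, x, y, z].
In Python, from plant import ctrl gives the robot as it stands.
- The arm moves only by the shell command python3 inch.py 'ROWS' [FORCE]. ROWS is rows parted by semicolons, their numbers by spaces, 1 to 8 of them, each of 7 numbers: dx, dy, dz in m, then a rotation vector rx, ry, rz in rad, then the finger opening in m; each row shifts and turns the commanded pose from where the row before left it, along the tool's axes as they then stand; what a row does not reach is not made up. A row lasts 1/10 s, in which the tool goes at most 0.05 m and 0.15 rad, less where a joint would pass 70% of its speed; a pose out of reach is approached as far as the arm can. The fingers move at their own pace and stop on an object; FORCE is the grip in N (left out, the last holds). Time passes only in rows, so rows that do not move let the fingers close. It prints the time, the measured TCP pose, the force, the opening and the grip force at its end.
- ctrl.get_obs(): the state, without advancing time (a new reading comes with each control period).
- ctrl.grab_frame(name): name is "scene" or "side" or "wrist"; returns the picture (384x512x3 uint8, red, green, blue); there is no depth.
- ctrl.calibration(name): a dict with "intrinsics" (3x3 intrinsics, pixels), "R" (3x3) and "t" (3): a world point X has camera coordinates R X + t. Camera axes: x right, y down, z forward; pixel columns grow to the right and rows downward; lengths in m; the calibration is good to about 2 mm. A picture is of the moment at which its call begins: read the wrist's pose just before it. calibration takes no time and is no camera call; for the wrist camera it gives the pose at the moment of the call.
- ctrl.sign_off(): hands the job in; it is judged then, once.
The state is a dict: "time_s": time; "q": joint angles; "joint_vel": joint speeds; "joint_efforts": joint torques, N m; "position": TCP position; "tool_rot": TCP orientation; "ft_force": force on the tool from outside, world axes, zero at the start; "torque": the same for the moment, N m; "opening": finger opening in m; "gripper_force": force on a finger pad.
Only numpy, scipy, OpenCV 4.12 (cv2) and the standard library are available. Lean on these libraries where they do the work, as an engineer would, in place of code of your own. Each camera call takes 0.05 s, during which the arm holds its last target. There are 200 camera calls.

## Working session

There is one attempt and no reset: what is moved stays moved. The work goes in short steps, Python scripts to look and compute and a shell command to move; the robot and the scene stay as the last step left them, time stands still between calls to the robot, and variables do not carry over. Pictures are saved under pics/ and viewed, at most 12 in all, crops included, and the job is handed in when it is done.

```bash
ls; mkdir -p pics; python3 - <<'E'
from plant import ctrl
import cv2,numpy as np
a=[]
for n in("scene","side"):
    f=ctrl.grab_frame(n);cv2.imwrite(f"pics/{n}0.png",f[:,:,::-1]);a.append(f)
    c=ctrl.calibration(n);print(n,c["intrinsics"],-c["R"].T@c["t"],c["R"])
o=ctrl.get_obs();print(o["time_s"],o["position"],o["tool_rot"])
E
```

```text
inch.py
pics
plant.py
scene [[352.70910305   0.         257.07746645]
 [  0.         352.70910305 194.33477234]
 [  0.           0.           1.        ]] [ 1.07595422 -0.34353528  0.81968377] [[ 0.52266162  0.85251793  0.00616587]
 [ 0.65032424 -0.39400325 -0.64949197]
 [-0.55127417  0.34347434 -0.76034345]]
side [[410.36221901   0.         250.151235  ]
 [  0.         410.36221901 191.18301283]
 [  0.           0.           1.        ]] [0.23239004 0.65144038 0.91809555] [[-9.11468489e-01 -4.11369274e-01 -7.16099946e-04]
 [-3.01788938e-01  6.69852911e-01 -6.78395544e-01]
 [ 2.79550764e-01 -6.18120051e-01 -7.34696518e-01]]
0.1 [ 0.17889876 -0.5726118   0.40399791] [-5.88113199e-04  9.88562474e-01  1.50810772e-01  1.49969724e-05]
```

View pics/scene0.png

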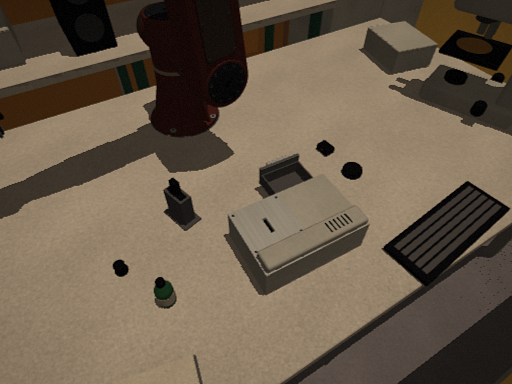

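View pics/side0.png

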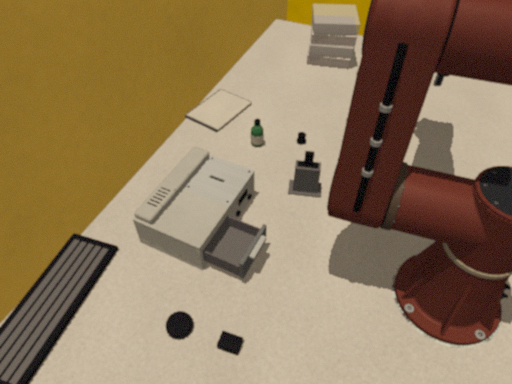

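Scene view: slot at about (267,226), grip top (174,181), pack (326,148), carrier (352,171), drawer pull (280,160). Side view: slot (217,178), grip (309,157), pack (231,343), drawer at (235,245). Next come rough positions, which the wrist camera will refine.

```bash
cat > h.py <<'E'
from plant import ctrl
import cv2,numpy as np
def cast(c,uv,z):
    d=c["R"].T@np.linalg.inv(c["intrinsics"])@np.array([uv[0],uv[1],1.]);o=-c["R"].T@c["t"]
    return o+d*(z-o[2])/d[2]
def two(c1,p1,c2,p2):
    A=[];b=[]
    for c,p in((c1,p1),(c2,p2)):
        d=c["R"].T@np.linalg.inv(c["intrinsics"])@np.array([*p,1.]);d/=np.linalg.norm(d)
        P=np.eye(3)-np.outer(d,d);A.append(P);b.append(P@(-c["R"].T@c["t"]))
    return np.linalg.lstsq(np.vstack(A),np.hstack(b),rcond=None)[0]
def blobs(mask,amin=20):
    n,l,s,ce=cv2.connectedComponentsWithStats(mask.astype(np.uint8))
    return [(s[i],ce[i],(l==i).astype(np.uint8)) for i in range(1,n) if s[i][4]>=amin]
def tool():
    o=ctrl.get_obs();w,x,y,z=o["tool_rot"]
    from scipy.spatial.transform import Rotation as R
    return np.array(o["position"]),R.from_quat([x,y,z,w]).as_matrix()
E
python3 - <<'E'
from h import *
np.set_printoptions(precision=4,suppress=True)
C={n:ctrl.calibration(n) for n in("scene","side")}
pts={"slot":((267,226),(217,178)),"grip":((174,181),(309,155)),"pack":((326,148),(231,343)),"carrier":((352,171),(180,325))}
for k,(a,b) in pts.items(): print(k,two(C["scene"],a,C["side"],b))
# top corners of the comparator (scene)
for z,ps in((.1,[(229,215),(321,179),(267,226)]),(.092,[(260,164),(298,155)])):
    for p in ps: print(p,cast(C["scene"],p,z)) 
for n in C:
    g=cv2.cvtColor(cv2.imread(f"pics/{n}0.png"),cv2.COLOR_BGR2GRAY)
    for s,c,m in blobs(g<45):
        if s[4]<1200: print(n,s,c,cast(C[n],c,.02), cv2.minAreaRect(cv2.findNonZero(m)))
c=ctrl.calibration("wrist");p,R=tool()
print("wrist in tool",R.T@(-c["R"].T@c["t"]-p),c["R"]@R,c["intrinsics"][0,0],"R",R)
E
```

```text
slot [ 0.6519 -0.0493  0.0942]
grip [ 0.4338 -0.1978  0.1408]
pack [0.4295 0.3302 0.0089]
carrier [0.5568 0.3378 0.0035]
(229, 215) [ 0.5762 -0.116   0.1   ]
(321, 179) [0.5986 0.1636 0.1   ]
(267, 226) [ 0.6555 -0.0515  0.1   ]
(260, 164) [0.4532 0.0536 0.092 ]
(298, 155) [0.4796 0.1714 0.092 ]
scene [364  29  34  35 414] [377.4831  46.343 ] [0.0129 0.9733 0.02  ] ((377.9317932128906, 48.007080078125), (39.387786865234375, 18.62673568725586), 39.09385681152344)
scene [385  60  10   6  23] [389.6087  62.1304] [0.1456 0.9176 0.02  ] ((389.5, 62.5), (5.0, 9.0), 90.0)
scene [419  65  74  60 708] [453.1596 100.1116] [0.4805 0.9212 0.02  ] ((461.345703125, 92.406982421875), (79.73271179199219, 38.49610137939453), 20.772253036499023)
scene [443  67  52  22 377] [458.435   77.0451] [0.3823 1.0777 0.02  ] ((468.5500183105469, 81.34999084472656), (51.861351013183594, 15.495159149169922), 18.434947967529297)
scene [491  72  14  11 104] [498.0865  77.0962] [0.4686 1.221  0.02  ] ((497.95001220703125, 76.64999389648438), (12.332881927490234, 9.486830711364746), 18.434947967529297)
scene [495  76
[... 2275 characters left out ...]
6736955642700195, 14.647202491760254), 35.53767776489258)
side [167 312  26  26 516] [179.2326 324.9438] [0.5507 0.3426 0.02  ] ((179.0, 325.0000305175781), (24.041629791259766, 25.455841064453125), 45.0)
side [218 332  24  22 343] [229.7843 342.5656] [0.427  0.3318 0.02  ] ((229.8759002685547, 342.59124755859375), (21.52981185913086, 16.06192398071289), 19.983104705810547)
side [  0 380   9   4  24] [  3.5417 382.0833] [0.82   0.6007 0.02  ] ((4.0, 381.5), (3.0, 8.0), 90.0)
wrist in tool [0.0847 0.0003 0.0313] [[-0.0014  1.      0.0007]
 [-0.9456 -0.0011 -0.3254]
 [-0.3254 -0.0011  0.9456]] 293.8719683207547 R [[ 0.9545  0.2982 -0.0001]
 [ 0.2982 -0.9545  0.0012]
 [ 0.0002 -0.0012 -1.    ]]
```

```bash
python3 inch.py '.033 -.0288 -.003 0 0 0 .085;.033 -.0288 -.003 0 0 0 .085;.033 -.0288 -.003 0 0 0 .085;.033 -.0288 -.003 0 0 0 .085;.033 -.0288 -.003 0 0 0 .085;.033 -.0288 -.003 0 0 0 .085;.033 -.0288 -.003 0 0 0 .085;.033 -.0288 -.003 0 0 0 .085'
python3 inch.py '.033 -.0288 -.003 0 0 0 .085;.033 -.0288 -.003 0 0 0 .085;.033 -.0288 -.003 0 0 0 .085;.033 -.0288 -.003 0 0 0 .085;.033 -.0288 -.003 0 0 0 .085;.033 -.0288 -.003 0 0 .13 .085;0 0 0 0 0 .135 .085;0 0 0 0 0 .135 .085'
python3 inch.py '0 0 0 0 0 0 .085;0 0 0 0 0 0 .085'
cat > snap.py <<'E'
import sys,pickle
from h import *
n=sys.argv[1];c=ctrl.calibration("wrist");t=tool();f=ctrl.grab_frame("wrist")
cv2.imwrite(f"pics/{n}.png",f[:,:,::-1]);pickle.dump((c,t),open(f"pics/{n}.pkl","wb"));print(t)
E
python3 snap.py w1
```

```text
time_s: 0.9
position: [0.3627, -0.2724, 0.4286]
tool_rot: [-0.0, 0.989, 0.151, -0.0]
ft_force: [1.4, -0.3, -0.1]
opening: 0.0851
gripper_force: 0.0
time_s: 1.7
position: [0.5, -0.0488, 0.4462]
tool_rot: [-0.0, 0.999, -0.05, -0.0]
ft_force: [0.0, 0.4, -0.4]
opening: 0.0847
gripper_force: 0.0
time_s: 1.9
position: [0.4995, -0.0504, 0.4464]
tool_rot: [-0.0, 0.999, -0.046, -0.0]
ft_force: [1.0, 0.4, -0.0]
opening: 0.0849
gripper_force: 0.0
(array([ 0.49949222, -0.05036533,  0.44642398]), array([[ 9.95702823e-01, -9.26050872e-02, -4.32201267e-04],
       [-9.26050684e-02, -9.95702916e-01,  6.34738312e-05],
       [-4.36222062e-04, -2.31770450e-05, -9.99999905e-01]]))
```

View pics/w1.png

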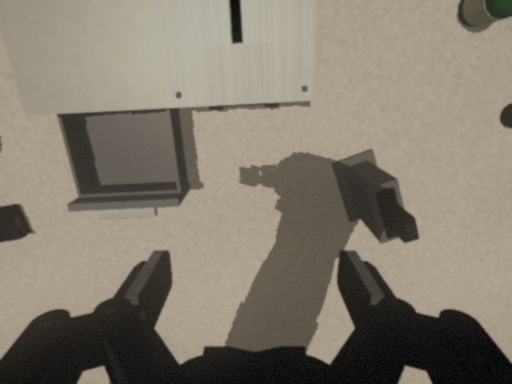

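```bash
python3 - <<'E'
from h import *
import pickle
np.set_printoptions(precision=4,suppress=True)
c,t=pickle.load(open("pics/w1.pkl","rb"));g=cv2.cvtColor(cv2.imread("pics/w1.png"),cv2.COLOR_BGR2GRAY)
P=lambda u,v,z:cast(c,(u,v),z)
for s,ce,m in blobs(g[:60,200:300]<70): print("slot",s,ce, cv2.minAreaRect(cv2.findNonZero(m)))
# comparator front edge: bright->darker downwards
E=[]
for u in list(range(36,58,3))+list(range(186,205,3))+list(range(280,306,3)):
    col=cv2.GaussianBlur(g,(1,5),0)[90:125,u].astype(int);k=np.argmin(np.diff(col));E.append((u,90+k+.5))
print(E); E=np.array(E)
W=np.array([P(*e,.1) for e in E]);vx,vy,x0,y0=cv2.fitLine(W[:,:2].astype(np.float32),cv2.DIST_HUBER,0,.001,.001).ravel();print("front line",vx,vy,x0,y0,"yaw",np.arctan2(-vx/np.sign(vy),abs(vy)))
for u,v in((180,95),(304,89)): print("screw",P(u,v,.1))
print("row 98",[ (u,g[98,u]) for u in range(300,320,2)],[ (u,g[98,u]) for u in range(14,32,2)])
print("R edge",P(313,60,.1),"slot low end",P(237,43,.1),P(234,2,.1))
for s,ce,m in blobs(g<45): print(s,ce)
big=cv2.resize(cv2.imread("pics/w1.png")[140:250,320:430],None,fx=5,fy=5,interpolation=2);b2=cv2.resize(cv2.imread("pics/w1.png")[180:235,55:195],None,fx=5,fy=5,interpolation=2)
big=cv2.copyMakeBorder(big,0,0,0,150,cv2.BORDER_CONSTANT)[:, :700]
cv2.imwrite("pics/crop1.png",cv2.resize(np.vstack([big,b2]),None,fx=.72,fy=.72))
E
```

```text
slot [ 30   0  12  42 383] [35.5666 20.2245] ((35.473045349121094, 20.501455307006836), (41.533958435058594, 9.256755828857422), 86.90594482421875)
[(36, np.float64(93.5)), (39, np.float64(91.5)), (42, np.float64(91.5)), (45, np.float64(92.5)), (48, np.float64(109.5)), (51, np.float64(117.5)), (54, np.float64(92.5)), (57, np.float64(113.5)), (186, np.float64(106.5)), (189, np.float64(106.5)), (192, np.float64(106.5)), (195, np.float64(106.5)), (198, np.float64(106.5)), (201, np.float64(106.5)), (204, np.float64(105.5)), (280, np.float64(102.5)), (283, np.float64(101.5)), (286, np.float64(101.5)), (289, np.float64(101.5)), (292, np.float64(101.5)), (295, np.float64(101.5)), (298, np.float64(100.5)), (301, np.float64(100.5)), (304, np.float64(100.5))]
front line 0.057634063 0.9983378 0.5732802 -0.037849154 yaw -0.057666022
screw [0.587  0.0175 0.1   ]
screw [ 0.5809 -0.1084  0.1   ]
row 98 [(300, np.uint8(167)), (302, np.uint8(166)), (304, np.uint8(166)), (306, np.uint8(167)), (308, np.uint8(169)), (310, np.uint8(168)), (312, np.uint8(165)), (314, np.uint8(165)), (316, np.uint8(163)), (318, np.uint8(162))] [(14, np.uint8(158)), (16, np.uint8(151)), (18, np.uint8(153)), (20, np.uint8(153)), (22, np.uint8(151)), (24, np.uint8(150)), (26, np.uint8(149)), (28, np.uint8(149)), (30, np.uint8(149))]
R edge [ 0.607  -0.1183  0.1   ] slot low end [ 0.6289 -0.0457  0.1   ] [ 0.6632 -0.0468  0.1   ]
[231   0  10  42 320] [235.5969  19.8125]
[487   3  13  14  53] [492.8113  10.1321]
[376 188  34  49 811] [390.307  211.3465]
[  0 209   7  16  34] [  2.7647 218.5882]
[  0 226   8   9  22] [  2.5455 230.3636]
[    0   251   512   133 28039] [261.1691 347.6241]
```

View pics/crop1.png

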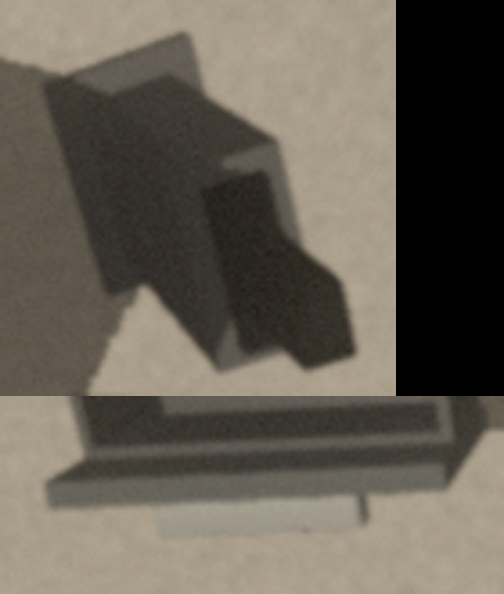

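Crop: the grip block's top face is at about (405–418, 218–242) in w1, seen obliquely. The pull lip is at about v=212–217 and the drawer front strip at v≈204–211. Next I go above the pack.

```bash
python3 inch.py '-.0128 -.0463 .006 0 0 0 .085;-.0128 -.0463 .006 0 0 0 .085;-.0128 -.0463 .006 0 0 0 .085;-.0128 -.0463 .006 0 0 0 .085;-.0128 -.0463 .006 0 0 0 .085;-.0128 -.0463 .006 0 0 0 .085;-.0128 -.0463 .006 0 0 0 .085;-.0128 -.0463 .006 0 0 0 .085' >/dev/null
python3 inch.py '0 0 .03 0 0 0 .085;0 0 0 0 0 0 .085'
python3 snap.py w2
python3 - <<'E'
from h import *
import pickle
np.set_printoptions(precision=4,suppress=True)
c,t=pickle.load(open("pics/w1.pkl","rb"))
P=lambda u,v,z:cast(c,(u,v),z)
f=lambda x,y:(x/3.6+55,(y-396)/3.6+180)
for n,p,z in(("inner strip",(47,483),.092),("",(446,465),.092),("outer",(47,508),.092),("",(446,488),.092),("lip",(160,538),.088),("",(363,524),.088)): print(n,P(*f(*p),z))
c,t=pickle.load(open("pics/w2.pkl","rb"));g=cv2.cvtColor(cv2.imread("pics/w2.png"),cv2.COLOR_BGR2GRAY)
for s,ce,m in blobs(g<60,100):
    k=max(cv2.findContours(m,0,2)[0],key=len);print(s,ce,cv2.approxPolyDP(k,4,True).reshape(-1,2).tolist()if s[4]<9000 else"")
E
```

```text
time_s: 2.95
position: [0.4176, 0.1743, 0.3754]
tool_rot: [-0.054, 0.998, 0.038, -0.005]
ft_force: [-0.7, -0.2, -0.9]
opening: 0.0852
gripper_force: 0.0
(array([0.41763804, 0.1743362 , 0.37538883]), array([[ 0.99711306,  0.07469645, -0.01363738],
       [ 0.07573324, -0.99130132,  0.1076391 ],
       [-0.0054785 , -0.10836115, -0.9940965 ]]))
inner strip [0.4787 0.1725 0.092 ]
 [0.4727 0.0411 0.092 ]
outer [0.4701 0.1751 0.092 ]
 [0.4647 0.0425 0.092 ]
lip [0.4544 0.1432 0.088 ]
 [0.453  0.0739 0.088 ]
[ 117    0   64   56 2930] [149.1205  24.3212] [[119, 0], [118, 25], [131, 45], [155, 55], [174, 45], [180, 22], [172, 0]]
[ 311    0  201  130 5193] [434.4953  38.0578] [[311, 75], [326, 7], [455, 20], [425, 124], [394, 123], [441, 129], [483, 5], [490, 3], [494, 16], [497, 10], [501, 17], [508, 11], [503, 28], [511, 31], [511, 10], [504, 9], [511, 0], [323, 0]]
[ 140  121   39   43 1439] [159.0327 142.1529] [[140, 123], [145, 162], [177, 161], [174, 122]]
[    0   250   512   134 30770] [257.9343 343.4768]
```

View pics/w2.png

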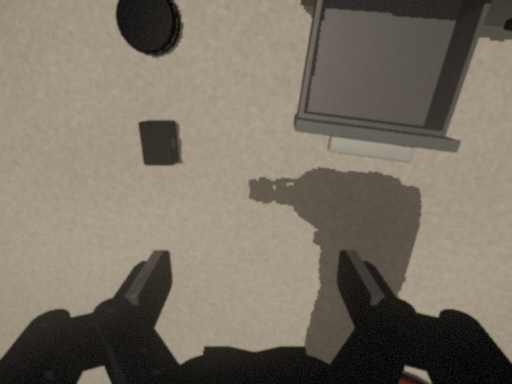

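w2: pack at (159,142), carrier at (150,15), drawer with its lip on the right. The tool tilted on the way, so I check the joints.

```bash
python3 inch.py '0 0 0 0 0 0 .085'; python3 - <<'E'
from h import *
np.set_printoptions(precision=4,suppress=True)
o=ctrl.get_obs();print(o["q"],o["joint_vel"])
import pickle
c,t=pickle.load(open("pics/w2.pkl","rb"))
for p in((140,123),(145,162),(177,161),(174,122),(159,142)):print(cast(c,p,.024))
E
```

```text
time_s: 3.1
position: [0.4187, 0.174, 0.3791]
tool_rot: [-0.054, 0.998, 0.037, -0.003]
ft_force: [-0.3, 0.8, 0.9]
opening: 0.085
gripper_force: 0.0
[ 0.0714 -0.3664 -0.3838  1.5548  0.1086  3.1395] [-0.0008 -0.0023  0.0174 -0.0014 -0.0003  0.0056]
[0.4541 0.3443 0.024 ]
[0.4097 0.3409 0.024 ]
[0.4147 0.3023 0.024 ]
[0.4586 0.3051 0.024 ]
[0.4348 0.3231 0.024 ]
```

```bash
python3 inch.py '0 0 0 0 0 -.15 .085;0 0 0 -.1076 -.011 0 .085;0 0 0 0 0 -.15 .085;0 0 0 0 0 -.15 .085;0 0 0 0 0 -.15 .085;0 0 0 0 0 -.15 .085;0 0 0 0 0 -.15 .085;0 0 0 0 0 -.15 .085' >/dev/null
python3 inch.py '0 0 0 0 0 -.15 .085;0 0 0 0 0 -.15 .085;0 0 0 0 0 -.15 .085;0 0 0 0 0 -.15 .085;0 0 0 0 0 -.15 .085;0 0 0 0 0 -.15 .085;0 0 0 0 0 -.15 .085;0 0 0 0 0 -.15 .085' >/dev/null
python3 inch.py '0 0 0 0 0 -.15 .085;0 0 0 0 0 -.15 .085;0 0 0 0 0 -.15 .085;0 0 0 0 0 -.15 .085;0 0 0 0 0 -.15 .085;0 0 0 0 0 -.15 .085;0 0 0 0 0 0 .085'; python3 -c "
from h import *;print(ctrl.get_obs()['q'],tool())"
```

```text
time_s: 5.4
position: [0.4191, 0.174, 0.3796]
tool_rot: [0.003, -0.042, 0.999, 0.0]
ft_force: [1.2, 0.4, 0.0]
opening: 0.0848
gripper_force: 0.0
[ 1.03738349e-01 -3.56828572e-01 -3.74037539e-01  1.54839387e+00
  4.35198297e-04  2.03531187e-02] (array([0.41907973, 0.1739886 , 0.37958969]), array([[-9.96512100e-01, -8.32911440e-02,  5.12047910e-03],
       [-8.32872437e-02,  9.96525109e-01,  9.70654335e-04],
       [-5.18353290e-03,  5.40798199e-04, -9.99986419e-01]]))
```

```bash
python3 inch.py '-.007 .0368 .02 0 .005 0 .085;-.007 .0368 .02 0 0 0 .085;-.007 .0368 .02 0 0 0 .085;-.007 .0368 .02 0 0 0 .085;0 0 0 0 0 0 .085;0 0 0 0 0 0 .085'
python3 snap.py w3
python3 - <<'E'
from h import *
import pickle
np.set_printoptions(precision=4,suppress=True)
c,t=pickle.load(open("pics/w3.pkl","rb"));g=cv2.cvtColor(cv2.imread("pics/w3.png"),cv2.COLOR_BGR2GRAY)
print(t[0]+t[1][:,2]*.155)
for s,ce,m in blobs(g<75,100):
    if 800<s[4]<15000:
        r=cv2.minAreaRect(cv2.findNonZero(m));print(s,ce,r)
        b=np.array([cast(c,p,.02) for p in cv2.boxPoints(r)]);print(b,b.mean(0),np.linalg.norm(np.diff(b,axis=0),axis=1))
E
```

```text
time_s: 6.0
position: [0.4345, 0.3237, 0.2983]
tool_rot: [-0.001, -0.04, 0.999, -0.0]
ft_force: [0.4, -1.1, 0.1]
opening: 0.0851
gripper_force: 0.0
(array([0.43450646, 0.32367174, 0.29830368]), array([[-9.96852353e-01, -7.92465596e-02, -2.31704176e-03],
       [-7.92463705e-02,  9.96855046e-01, -1.73429268e-04],
       [ 2.32349845e-03,  1.07337758e-05, -9.99997301e-01]]))
[0.4341 0.3236 0.1433]
[ 238  156   43   59 2375] [259.     184.4261] ((259.0, 185.0), (58.0, 42.0), 90.0)
[[0.4041 0.3074 0.02  ]
 [0.4014 0.3431 0.02  ]
 [0.4547 0.3488 0.02  ]
 [0.4577 0.3106 0.02  ]] [0.4295 0.3274 0.02  ] [0.0358 0.0536 0.0383]
[ 228  269   59   59 2801] [257.2699 298.0136] ((257.0, 298.0), (58.0, 58.0), 90.0)
[[0.5165 0.3044 0.02  ]
 [0.5121 0.3608 0.02  ]
 [0.5826 0.3688 0.02  ]
 [0.5873 0.3078 0.02  ]] [0.5496 0.3354 0.02  ] [0.0566 0.0709 0.0611]
```

View pics/w3.png

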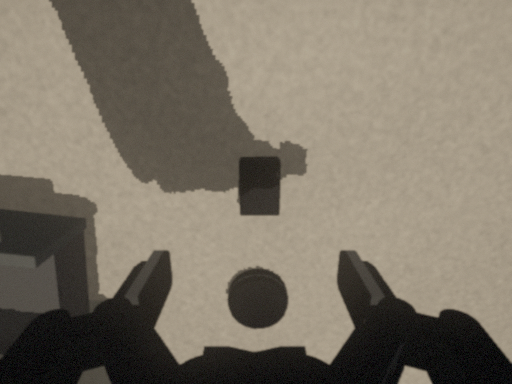

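w3: pack at (259,185), aligned with the fingers. The carrier at (257,298) is clear of them. Descend and grip.

```bash
python3 inch.py '.003 .0036 .04 0 0 0 .085;0 0 .04 0 0 0 .085;0 0 .03 0 0 0 .085;0 0 .012 0 0 0 .085;0 0 0 0 0 0 .085;0 0 0 0 0 0 .025;0 0 0 0 0 0 .025;0 0 0 0 0 0 .025' 35
python3 inch.py '0 0 0 0 0 0 .025;0 0 0 0 0 0 .025;0 0 0 0 0 0 .025;0 0 0 0 0 0 .025'
```

```text
time_s: 6.85
position: [0.4318, 0.3271, 0.1781]
tool_rot: [0.001, -0.041, 0.999, 0.001]
ft_force: [-0.6, -0.2, -0.9]
opening: 0.0434
gripper_force: 0.0
time_s: 7.25
position: [0.4317, 0.3271, 0.1779]
tool_rot: [0.0, -0.041, 0.999, 0.001]
ft_force: [-1.5, -0.2, 7.7]
opening: 0.0352
gripper_force: 35.9
```

```bash
python3 inch.py '0 0 -.04 0 0 0 .025;0 0 -.04 0 0 0 .025;0 0 -.04 0 0 0 .025;0 0 -.04 0 0 0 .025;-.012 -.0378 0 0 0 0 .025;-.012 -.0378 0 0 0 0 .025;-.012 -.0378 0 0 0 0 .025;-.012 -.0378 0 0 0 0 .025'
python3 inch.py '-.012 -.0378 0 0 0 0 .025;-.012 -.0378 0 0 0 0 .025;0 0 0 0 0 .128 .025;0 0 0 0 0 0 .025;0 0 0 0 0 0 .025'
python3 snap.py w4
```

```text
time_s: 8.05
position: [0.4917, 0.1786, 0.3366]
tool_rot: [-0.0, -0.041, 0.999, 0.0]
ft_force: [-0.4, 0.1, -0.1]
opening: 0.0353
gripper_force: 35.4
time_s: 8.55
position: [0.5213, 0.1069, 0.3362]
tool_rot: [-0.001, 0.022, 1.0, 0.0]
ft_force: [-0.3, 0.2, -1.2]
opening: 0.0352
gripper_force: 35.5
(array([0.5212934 , 0.10685514, 0.33623086]), array([[-9.99061760e-01,  4.32824032e-02, -1.49452213e-03],
       [ 4.32814051e-02,  9.99062680e-01,  6.93849886e-04],
       [ 1.52315277e-03,  6.28513871e-04, -9.99998642e-01]]))
```

View pics/w4.png

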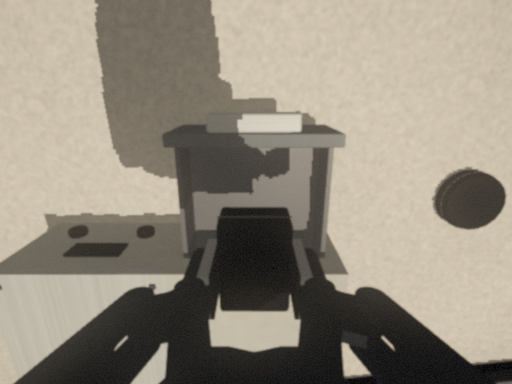

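w4: drawer columns 164–343 are centred at 254, and the held pack is centred at 255, so it's laterally aligned. A quick depth check follows.

```bash
python3 - <<'E'
from h import *
import pickle
np.set_printoptions(precision=4,suppress=True)
c,t=pickle.load(open("pics/w4.pkl","rb"))
for n,p,z in(("front near",(164,138),.092),("",(343,138),.092),("inner",(180,147),.092),("inner",(330,147),.092),("comp front",(10,272),.1),("",(180,272),.1),("lip",(208,113),.088),("wallL in",(192,200),.07),("wallR in",(313,200),.07)):print(n,p,cast(c,p,z))
E
```

```text
front near (164, 138) [0.4668 0.0444 0.092 ]
 (343, 138) [0.4726 0.1732 0.092 ]
inner (180, 147) [0.4738 0.055  0.092 ]
inner (330, 147) [0.4787 0.1641 0.092 ]
comp front (10, 272) [ 0.5677 -0.0936  0.1   ]
 (180, 272) [0.5739 0.0443 0.1   ]
lip (208, 113) [0.4511 0.0771 0.088 ]
wallL in (192, 200) [0.5231 0.0538 0.07  ]
wallR in (313, 200) [0.5277 0.1569 0.07  ]
```

```bash
python3 inch.py '0 0 .035 0 0 0 .025;0 0 .035 0 0 0 .025;0 0 .03 0 0 0 .025;0 0 .015 0 0 0 .025;0 0 .0095 0 0 0 .025;0 0 0 0 0 0 .025;0 0 0 0 0 0 .025'
python3 inch.py '0 0 0 0 0 0 .062;0 0 0 0 0 0 .062;0 0 0 0 0 0 .062;0 0 0 0 0 0 .062;0 0 0 0 0 0 .062'
```

```text
time_s: 9.3
position: [0.5218, 0.1067, 0.213]
tool_rot: [0.0, 0.023, 1.0, 0.0]
ft_force: [0.5, -0.0, 0.2]
opening: 0.0357
gripper_force: 35.5
time_s: 9.8
position: [0.5213, 0.1065, 0.2117]
tool_rot: [-0.001, 0.023, 1.0, 0.0]
ft_force: [1.0, -0.5, -0.2]
opening: 0.0622
gripper_force: 0.0
```

```bash
python3 inch.py '0 0 -.03 0 0 0 .062;0 0 -.03 0 0 0 .062;0 0 -.03 0 0 0 .062;.048 0 0 0 0 0 0;.0485 0 0 0 0 0 0;0 0 0 0 0 0 0;0 0 0 0 0 0 0;0 0 0 0 0 0 0'
python3 snap.py w5
```

```text
time_s: 10.6
position: [0.4258, 0.1109, 0.3022]
tool_rot: [-0.0, 0.023, 1.0, 0.0]
ft_force: [-0.4, -0.3, -0.1]
opening: -0.0
gripper_force: 0.0
(array([0.42584728, 0.11094597, 0.30219412]), array([[-9.98906341e-01,  4.67556315e-02, -1.78800496e-04],
       [ 4.67555438e-02,  9.98906253e-01,  4.66490541e-04],
       [ 2.00415993e-04,  4.57620446e-04, -9.99999875e-01]]))
```

View pics/w5.png

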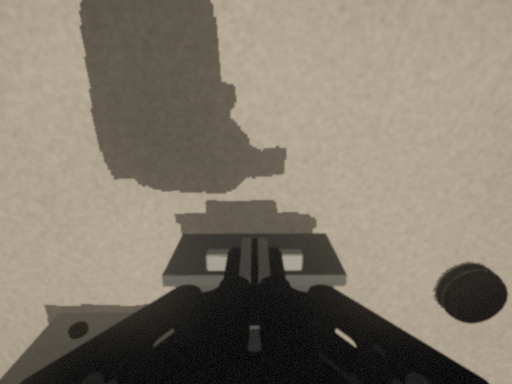

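w5: closed fingers stand in front of the lip (bright at 218–300, row 260). The pack is hidden behind the gripper. Descend and push.

```bash
python3 inch.py '0 0 .03 0 0 0 0;0 0 .029 0 0 0 0;-.01 0 0 0 0 0 0;-.015 0 0 0 0 0 0;-.015 0 0 0 0 0 0;-.015 0 0 0 0 0 0'
python3 inch.py '-.015 0 0 0 0 0 0;-.015 0 0 0 0 0 0;-.015 0 0 0 0 0 0;-.01 0 0 0 0 0 0'
```

```text
time_s: 11.25
position: [0.4812, 0.1084, 0.2418]
tool_rot: [-0.002, 0.023, 1.0, 0.0]
ft_force: [-2.1, 0.4, -0.4]
opening: -0.0001
gripper_force: 0.8
time_s: 11.65
position: [0.5364, 0.1057, 0.2417]
tool_rot: [-0.001, 0.023, 1.0, 0.0]
ft_force: [-1.2, 0.5, 0.6]
opening: -0.0001
gripper_force: 0.7
```

```bash
python3 inch.py '-.004 0 0 0 0 0 0;-.003 0 0 0 0 0 0'
python3 inch.py '-.003 0 0 0 0 0 0;-.003 0 0 0 0 0 0'
python3 inch.py '-.002 0 0 0 0 0 0;-.001 0 0 0 0 0 0'
```

```text
time_s: 11.85
position: [0.5422, 0.1055, 0.2421]
tool_rot: [-0.001, 0.023, 1.0, 0.0]
ft_force: [-1.2, -0.1, -0.1]
opening: -0.0002
gripper_force: 0.6
time_s: 12.05
position: [0.5453, 0.1056, 0.242]
tool_rot: [-0.005, 0.023, 1.0, -0.0]
ft_force: [-32.5, -1.9, 20.8]
opening: 0.0
gripper_force: 16.2
time_s: 12.25
position: [0.5463, 0.1056, 0.242]
tool_rot: [-0.008, 0.023, 1.0, -0.0]
ft_force: [-41.7, -2.2, 26.4]
opening: 0.0002
gripper_force: 20.9
```

```bash
python3 inch.py '.012 0 0 0 0 0 0;.014 0 0 0 0 0 0;0 0 -.046 0 0 0 .085;0 0 -.046 0 0 0 .085;0 0 -.046 0 0 0 .085;.0095 -.0382 0 0 0 0 .085;.0095 -.0382 0 0 0 0 .085;.0095 -.0382 0 0 0 0 .085'
python3 inch.py '.0095 -.0382 0 0 0 0 .085;.0095 -.0382 0 0 0 0 .085;.0095 -.0382 0 0 0 0 .085;.0095 -.0382 0 0 0 0 .085;.0095 -.0382 0 0 0 0 .085;0 0 0 0 0 0 .085;0 0 0 0 0 0 .085'
python3 snap.py w6; python3 - <<'E'
from h import *
import pickle
np.set_printoptions(precision=4,suppress=True)
c,t=pickle.load(open("pics/w1.pkl","rb"))
for p in((381.1,242.8),(397.2,179.4)):print(cast(c,p,.1))
im=cv2.imread("pics/w6.png");cv2.imwrite("pics/crop6.png",cv2.resize(im[90:270,130:380],None,fx=3.2,fy=3.2,interpolation=2))
E
```

```text
time_s: 13.05
position: [0.4908, -0.0076, 0.3814]
tool_rot: [0.0, 0.023, 1.0, -0.0]
ft_force: [0.6, -0.1, 0.4]
opening: 0.0845
gripper_force: 0.0
time_s: 13.75
position: [0.4347, -0.196, 0.3808]
tool_rot: [-0.0, 0.024, 1.0, 0.0]
ft_force: [-0.5, -0.1, -0.4]
opening: 0.0851
gripper_force: 0.0
(array([ 0.43465458, -0.19597635,  0.38082018]), array([[-9.98811621e-01,  4.87285601e-02, -9.34566634e-04],
       [ 4.87282202e-02,  9.98812001e-01,  3.83116151e-04],
       [ 9.52125068e-04,  3.37121095e-04, -9.99999490e-01]]))
[ 0.3972 -0.1941  0.1   ]
[ 0.4758 -0.2084  0.1   ]
```

View pics/crop6.png

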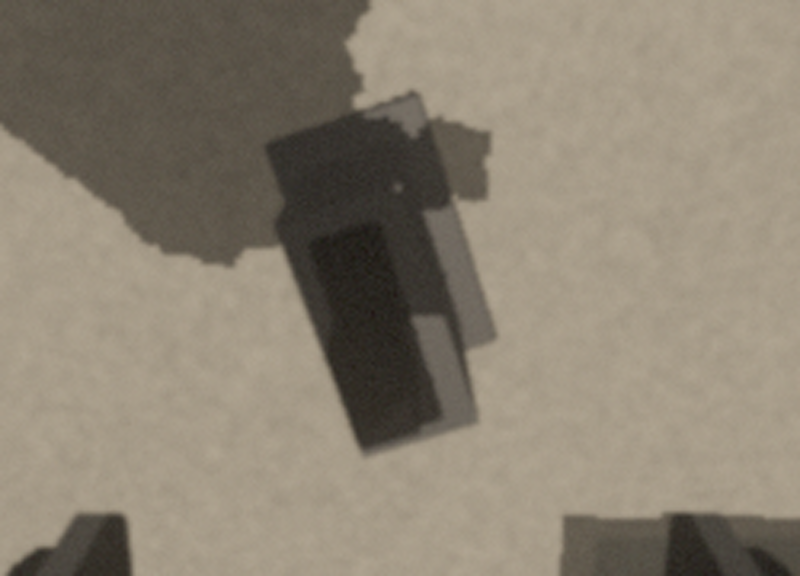

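Crop: tower-top corners at (278,222), (362,452) and (477,422). The black shoulder and grip run from (312–380, 240–222) to (370–440, 450–415). I'll cast those points and stretch the contrast to separate the grip top.

```bash
python3 - <<'E'
from h import *
import pickle
np.set_printoptions(precision=4,suppress=True)
c,t=pickle.load(open("pics/w6.pkl","rb"))
f=lambda x,y:(x/3.2+130,y/3.2+90)
for n,p,z in(("tower",(278,222),.1),("tower",(362,452),.1),("tower",(477,422),.1),("sh",(312,240),.106),("sh",(381,222),.106),("sh",(440,415),.106)):print(n,cast(c,f(*p),z))
g=cv2.cvtColor(cv2.imread("pics/w6.png"),cv2.COLOR_BGR2GRAY)[140:240,210:290]
b=cv2.convertScaleAbs(cv2.GaussianBlur(g,(0,0),.8).astype(np.float32)-18,alpha=5)
cv2.imwrite("pics/crop6b.png",cv2.resize(b,None,fx=5,fy=5,interpolation=2))
E
```

```text
tower [ 0.4054 -0.2267  0.1   ]
tower [ 0.4752 -0.2083  0.1   ]
tower [ 0.4673 -0.1743  0.1   ]
sh [ 0.4094 -0.2173  0.106 ]
sh [ 0.4055 -0.1987  0.106 ]
sh [ 0.4618 -0.1851  0.106 ]
```

View pics/crop6b.png

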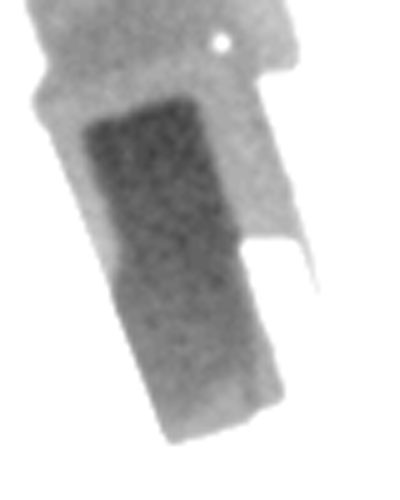

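Tower centre (0.4364, -0.2005) and shoulder centre (0.4356, -0.2012) agree, the yaw is about 0.24, and the sizes fit. I'll turn, descend and grip.

```bash
python3 inch.py '-.0015 -.005 0 0 0 -.145 .085;0 0 0 0 0 -.144 .085;0 0 .04 0 0 0 .085;0 0 .035 0 0 0 .085;0 0 .02 0 0 0 .085;0 0 0 0 0 0 .05;0 0 0 0 0 0 .05;0 0 0 0 0 0 .05' 50
python3 inch.py '0 0 0 0 0 0 .005;0 0 0 0 0 0 .005;0 0 0 0 0 0 .005;0 0 0 0 0 0 .005;0 0 0 0 0 0 .005;0 0 0 0 0 0 .005'
```

```text
time_s: 14.6
position: [0.4368, -0.2003, 0.2874]
tool_rot: [0.0, -0.121, 0.993, -0.001]
ft_force: [-0.2, -0.2, -0.2]
opening: 0.0501
gripper_force: 0.0
time_s: 15.2
position: [0.4364, -0.2006, 0.2865]
tool_rot: [-0.0, -0.121, 0.993, -0.0]
ft_force: [0.3, 0.5, 5.6]
opening: 0.0155
gripper_force: 50.9
```

```bash
python3 inch.py '0 0 -.01 0 0 0 .005;0 0 -.02 0 0 0 .005;0 0 -.035 0 0 0 .005;0 0 -.035 0 0 0 .005;0 0 -.035 0 0 0 .005;0 0 -.035 0 0 0 .005;0 0 0 0 0 0 .005'
python3 inch.py '-.0384 .006 0 0 0 0 .005;-.0384 .006 0 0 0 0 .005;-.0384 .006 0 0 0 0 .005;-.0384 .006 0 0 0 0 .005;-.0384 .006 0 0 0 0 .005;-.0384 .006 0 0 0 0 .005;0 0 0 0 0 .144 .005;0 0 0 0 0 .144 .005'
python3 inch.py '0 0 0 0 0 0 .005;0 0 0 0 0 0 .005';python3 snap.py w7
python3 - <<'E'
from h import *
import pickle
np.set_printoptions(precision=4,suppress=True)
print(ctrl.get_obs()["q"])
c,t=pickle.load(open("pics/w7.pkl","rb"));g=cv2.cvtColor(cv2.imread("pics/w7.png"),cv2.COLOR_BGR2GRAY)
uv=c["intrinsics"]@(c["R"]@np.array([.652,-.047,.1])+c["t"]);print(uv[:2]/uv[2])
for s,ce,m in blobs(g<75,60):
    if s[4]<5000:
        r=cv2.minAreaRect(cv2.findNonZero(m));print(s,ce,r)
        b=np.array([cast(c,p,.1) for p in cv2.boxPoints(r)]);print(b[:,:2].tolist(),b.mean(0),np.linalg.norm(np.diff(b,axis=0),axis=1))
E
```

```text
time_s: 15.9
position: [0.4366, -0.2008, 0.4609]
tool_rot: [0.002, -0.121, 0.993, -0.002]
ft_force: [0.5, -0.0, -1.3]
opening: 0.0156
gripper_force: 50.2
time_s: 16.7
position: [0.6524, -0.1096, 0.4531]
tool_rot: [-0.002, 0.025, 1.0, 0.001]
ft_force: [-0.4, -0.1, -0.8]
opening: 0.0154
gripper_force: 50.1
time_s: 16.9
position: [0.6513, -0.1103, 0.4551]
tool_rot: [-0.001, 0.021, 1.0, 0.0]
ft_force: [0.5, 0.3, -1.4]
opening: 0.0153
gripper_force: 50.1
(array([ 0.65127994, -0.11031255,  0.45505973]), array([[-9.99137675e-01,  4.14718142e-02, -1.99861990e-03],
       [ 4.14705496e-02,  9.99139502e-01,  6.70118131e-04],
       [ 2.02469111e-03,  5.86656406e-04, -9.99997778e-01]]))
[-0.3653  0.3209  0.4347  1.6863 -0.0001 -0.3234]
[309.8237 167.6997]
[ 150    0   60   34 1373] [180.4202  13.169 ] ((180.50685119628906, 8.684930801391602), (37.68724822998047, 51.029937744140625), 69.44395446777344)
[[0.4811767011498147, -0.20199151639534332], [0.46868021787130154, -0.1550484592493426], [0.4981300970221101, -0.1452948918473449], [0.511573211761898, -0.19369687415642492]] [ 0.4899 -0.174   0.1
[... 1982 characters left out ...]
37 -0.3148  0.1   ] [0.0561 0.0341 0.0581]
[493 242  19  17 264] [502.8902 250.2689] ((502.0, 250.0), (16.0, 18.0), 90.0)
[[0.7564128660822762, 0.18122716578580933], [0.7573844849660744, 0.2035056245013937], [0.7802933498332139, 0.2089290986617392], [0.779300241853027, 0.18620151425197057]] [0.7683 0.195  0.1   ] [0.0223 0.0235 0.0227]
[ 452  265   60   57 1975] [477.3028 294.6289] ((481.8541259765625, 293.1653747558594), (53.33343505859375, 61.69212341308594), 86.42366790771484)
[[0.7923500354746227, 0.1338027707303037], [0.7900523603165738, 0.21121011575599485], [0.8750445287317775, 0.23582547283090233], [0.8779305521726184, 0.152901482095268]] [0.8338 0.1834 0.1   ] [0.0774 0.0885 0.083 ]
```

View pics/w7.png

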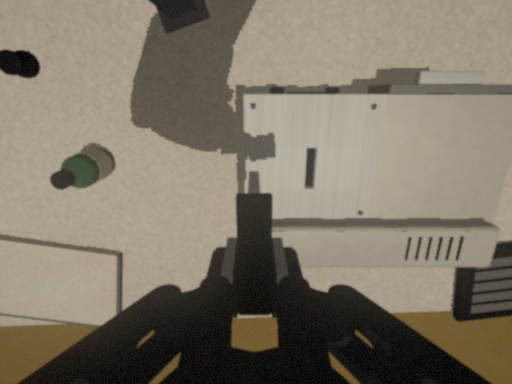

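w7: slot at (309.7,166.9) → (0.6516, -0.0472), with the drawer shut. The blade strip is near (253,172–195) and the shoulder's lower near edge is at row ~193. I'll measure the plate's offset in the hand from these.

```bash
python3 - <<'E'
from h import *
import pickle
np.set_printoptions(precision=4,suppress=True,linewidth=200)
c,t=pickle.load(open("pics/w7.pkl","rb"));g=cv2.cvtColor(cv2.imread("pics/w7.png"),cv2.COLOR_BGR2GRAY).astype(int)
p,R=t
print("cols at rows 176..192");
for r in(175,180,185,190,196,200): print(r,g[r,230:280].tolist())
print("rows",g[150:205,254].tolist())
def proj(x,y,z):
    k=c["intrinsics"]@(c["R"]@(p+R@np.array([x,y,z]))+c["t"]);return k[:2]/k[2]
for y in(-.004,.004): print("blade tip near",proj(.022,y,.270),"taper top",proj(.022,y,.262),"blade top",proj(.022,y,.185))
for y in(-.010,.010): print("shoulder bottom near",proj(.03,y,.185),"top",proj(.03,y,.179))
a=np.cos;th=np.arctan2(-.0014,.0421);print("slot yaw",th)
E
```

```text
cols at rows 176..192
175 [163, 161, 160, 159, 160, 157, 143, 108, 96, 93, 92, 94, 95, 96, 92, 106, 139, 162, 151, 112, 89, 86, 84, 85, 87, 86, 86, 93, 119, 152, 166, 173, 175, 174, 176, 176, 174, 173, 173, 174, 173, 173, 172, 176, 176, 177, 176, 178, 178, 172]
180 [162, 165, 162, 159, 161, 157, 146, 121, 96, 96, 93, 98, 98, 106, 135, 157, 165, 161, 138, 102, 90, 87, 86, 87, 86, 86, 87, 90, 107, 143, 166, 172, 174, 174, 175, 174, 173, 173, 173, 173, 175, 174, 173, 174, 175, 175, 176, 175, 174, 173]
185 [166, 166, 165, 162, 165, 163, 161, 144, 112, 95, 95, 96, 94, 107, 135, 163, 168, 158, 133, 100, 86, 86, 88, 87, 85, 89, 87, 86, 95, 131, 161, 170, 173, 174, 176, 175, 173, 170, 171, 172, 172, 172, 173, 174, 175, 175, 176, 175, 175, 171]
190 [163, 162, 160, 160, 164, 166, 163, 145, 110, 97, 96, 94, 94, 105, 135, 162, 166, 152, 115, 92, 84, 84, 88, 90, 87, 87, 86, 85, 90, 113, 144, 167, 170, 172, 174, 173, 172, 170, 169, 170, 171, 171, 173, 171, 175, 173, 173, 173, 172, 171]
196 [167, 166, 164, 164, 159, 143, 98, 58, 51, 49, 51, 48, 49, 48, 53, 49, 49, 49, 46, 49, 50, 47, 50, 48, 54, 50
[... 212 characters left out ...]
 50, 51, 48, 50, 51, 49, 53, 51, 49, 51, 54, 45, 50, 46, 55, 52, 54, 81, 132, 164, 170, 174, 174, 173, 171, 170]
rows [91, 94, 95, 95, 92, 94, 93, 93, 93, 92, 106, 137, 166, 173, 172, 174, 173, 174, 175, 172, 164, 132, 97, 86, 86, 87, 88, 86, 87, 85, 86, 88, 90, 87, 87, 85, 85, 87, 85, 87, 87, 86, 81, 66, 51, 52, 54, 48, 47, 49, 50, 54, 50, 49, 55]
blade tip near [249.3624 168.6236] taper top [249.2161 171.0806] blade top [247.1232 206.2358]
blade tip near [258.9348 168.6087] taper top [259.0928 171.0651] blade top [261.3535 206.2133]
shoulder bottom near [236.1464 192.8024] top [235.5022 196.4716]
shoulder bottom near [272.2908 192.7456] top [272.9535 196.4127]
slot yaw -0.03324190698249309
```

```bash
python3 - <<'E'
from h import *
import pickle
np.set_printoptions(precision=4,suppress=True,linewidth=200)
c,t=pickle.load(open("pics/w7.pkl","rb"));g=cv2.cvtColor(cv2.imread("pics/w7.png"),cv2.COLOR_BGR2GRAY).astype(int)
for r in(156,164,172,180): print(r,"cols300:",g[r,300:320].tolist())
for u in(308,309,310,311): print(u,"rows142:",g[142:194,u].tolist())
E
```

```text
156 cols300: [176, 177, 175, 175, 174, 167, 134, 85, 64, 62, 63, 61, 62, 68, 80, 105, 141, 172, 177, 179]
164 cols300: [177, 176, 176, 175, 169, 150, 104, 72, 64, 60, 61, 64, 68, 81, 105, 138, 162, 174, 177, 180]
172 cols300: [175, 176, 175, 173, 164, 138, 88, 66, 61, 63, 62, 61, 69, 90, 123, 153, 171, 178, 178, 177]
180 cols300: [175, 175, 175, 168, 150, 107, 74, 61, 59, 58, 61, 68, 81, 109, 142, 164, 174, 176, 176, 178]
308 rows142: [173, 173, 173, 172, 170, 152, 112, 78, 67, 65, 66, 67, 67, 63, 64, 62, 64, 65, 63, 61, 63, 64, 64, 61, 60, 61, 61, 64, 61, 60, 61, 63, 60, 64, 62, 63, 61, 65, 59, 65, 61, 65, 61, 73, 94, 111, 141, 165, 172, 172, 173, 172]
309 rows142: [175, 171, 174, 174, 170, 151, 107, 72, 63, 61, 64, 64, 60, 62, 62, 63, 64, 61, 64, 63, 59, 66, 60, 63, 63, 59, 64, 65, 60, 57, 63, 64, 61, 61, 64, 65, 64, 63, 58, 61, 63, 60, 62, 73, 94, 111, 133, 164, 172, 172, 173, 169]
310 rows142: [173, 173, 173, 175, 169, 152, 108, 73, 64, 60, 62, 57, 62, 62, 63, 62, 65, 61, 59, 63, 63, 64, 61, 64, 59, 58, 64, 65, 60, 59, 62, 63, 59, 59, 59, 62, 61, 61, 61, 61, 60, 63, 66, 76, 94, 106, 134, 165, 172, 172, 171, 171]
311 rows142: [173, 173, 173, 172, 170, 154, 109, 72, 64, 61, 61, 65, 61, 64, 61, 66, 64, 63, 63, 61, 61, 63, 64, 64, 64, 63, 66, 61, 61, 63, 61, 66, 62, 65, 63, 65, 67, 62, 68, 67, 66, 67, 66, 79, 91, 107, 135, 165, 170, 171, 170, 171]
```

```bash
python3 inch.py '.0005 .032 0 0 0 0 .005;.0006 .032 0 0 0 0 .005;0 0 .03 0 0 0 .005;0 0 .03 0 0 0 .005;0 0 0 0 0 0 .005;0 0 0 0 0 0 .005;0 0 0 0 0 0 .005'
python3 snap.py w8; python3 - <<'E'
from h import *
import pickle
np.set_printoptions(precision=4,suppress=True,linewidth=220)
c,t=pickle.load(open("pics/w8.pkl","rb"));g=cv2.cvtColor(cv2.imread("pics/w8.png"),cv2.COLOR_BGR2GRAY).astype(int)
p,R=t
pr=lambda X:(lambda k:k[:2]/k[2])(c["intrinsics"]@(c["R"]@X+c["t"]))
tip=p+R@np.array([-.0005,-.0004,.2715]);print("tip",tip,"slot px near end",pr(np.array([.6527-.023,-.0456,.1])),"centre",pr(np.array([.6527,-.0466,.1])),"tip near px",pr(p+R@np.array([.0215,-.0004,.2715])))
print("rows130, cols 238-272")
for r in range(130,196,3): print(r,g[r,238:272].tolist())
E
```

```text
time_s: 17.65
position: [0.6533, -0.0466, 0.3977]
tool_rot: [0.001, 0.023, 1.0, -0.0]
ft_force: [0.0, -0.2, -1.6]
opening: 0.0153
gripper_force: 49.9
(array([ 0.65332554, -0.04661914,  0.39767764]), array([[-9.98977340e-01,  4.51985133e-02,  1.17026469e-03],
       [ 4.51983417e-02,  9.98978018e-01, -1.72692813e-04],
       [-1.17687416e-03, -1.19622184e-04, -9.99999300e-01]]))
tip [ 0.6541 -0.0471  0.1262] slot px near end [254.1412 159.0295] centre [254.2181 182.8786] tip near px [253.7021 168.7218]
rows130, cols 238-272
130 [92, 95, 91, 95, 108, 133, 150, 162, 167, 173, 170, 169, 174, 173, 174, 174, 175, 174, 173, 172, 172, 173, 175, 175, 174, 177, 175, 177, 177, 177, 174, 175, 174, 172]
133 [91, 92, 92, 92, 89, 93, 103, 133, 163, 169, 171, 171, 171, 172, 174, 173, 176, 173, 174, 174, 172, 172, 173, 175, 177, 176, 177, 176, 178, 177, 177, 174, 173, 172]
136 [95, 93, 90, 92, 94, 92, 93, 93, 107, 137, 163, 169, 172, 172, 175, 174, 175, 174, 174, 174, 173, 174, 174, 173, 176, 176, 178, 177, 179, 178, 176, 176, 175, 175]
139 [93, 92, 93, 93, 91, 92, 95, 92, 100, 121, 134, 130, 146, 17
[... 2087 characters left out ...]
7, 89, 82, 87, 83, 87, 107, 138, 158, 169, 169, 174, 178, 179, 182, 179, 177, 177, 176]
184 [94, 92, 94, 91, 90, 96, 90, 93, 93, 91, 89, 85, 87, 83, 85, 84, 87, 85, 87, 86, 90, 112, 142, 166, 176, 177, 180, 179, 180, 180, 178, 177, 175, 175]
187 [91, 90, 94, 88, 92, 93, 92, 92, 93, 95, 90, 86, 84, 87, 87, 88, 84, 88, 85, 87, 90, 110, 143, 167, 174, 177, 179, 179, 177, 181, 178, 176, 176, 175]
190 [92, 95, 93, 93, 90, 97, 92, 92, 91, 87, 87, 85, 85, 84, 84, 88, 85, 86, 89, 87, 90, 106, 136, 166, 174, 179, 178, 179, 179, 179, 176, 177, 176, 176]
193 [66, 61, 65, 62, 64, 63, 63, 63, 61, 68, 66, 59, 58, 63, 63, 58, 61, 62, 63, 59, 57, 66, 77, 98, 102, 103, 106, 104, 106, 102, 102, 108, 120, 147]
```

Slot near end is at row ~158.5 and cols 249–259, as predicted, and the tip is at (.6541, -.0471). I'll correct by −1.4 mm in x and +0.5 mm in y, then lower gently.

```bash
python3 inch.py '.0014 .0004 0 0 0 0 .005;0 0 .012 0 0 0 .005;0 0 .008 0 0 0 .005;0 0 0 0 0 0 .005;0 0 0 0 0 0 .005'
python3 inch.py '0 0 .004 0 0 0 .005;0 0 .004 0 0 0 .005;0 0 .003 0 0 0 .005;0 0 0 0 0 0 .005'
python3 inch.py '0 0 .002 0 0 0 .005;0 0 .002 0 0 0 .005;0 0 0 0 0 0 .005'
```

```text
time_s: 18.2
position: [0.6516, -0.0457, 0.3748]
tool_rot: [-0.001, 0.023, 1.0, 0.0]
ft_force: [0.4, -0.3, -1.2]
opening: 0.0155
gripper_force: 50.0
time_s: 18.6
position: [0.6516, -0.0457, 0.3637]
tool_rot: [-0.001, 0.023, 1.0, 0.0]
ft_force: [0.3, 0.7, -0.8]
opening: 0.0156
gripper_force: 50.0
time_s: 18.9
position: [0.6517, -0.0457, 0.3601]
tool_rot: [-0.001, 0.023, 1.0, 0.0]
ft_force: [0.2, -0.5, -0.6]
opening: 0.0151
gripper_force: 50.0
```

```bash
python3 inch.py '0 0 .004 0 0 0 .005;0 0 .004 0 0 0 .005;0 0 0 0 0 0 .005'
python3 inch.py '0 0 .006 0 0 0 .005;0 0 .006 0 0 0 .005;0 0 .006 0 0 0 .005;0 0 .004 0 0 0 .005;0 0 0 0 0 0 .005;0 0 0 0 0 0 .005;0 0 0 0 0 0 .005;0 0 0 0 0 0 .005'
```

```text
time_s: 19.2
position: [0.6517, -0.0457, 0.3515]
tool_rot: [-0.001, 0.023, 1.0, 0.0]
ft_force: [0.5, -0.3, -1.5]
opening: 0.0155
gripper_force: 50.0
time_s: 20.0
position: [0.6517, -0.0457, 0.3307]
tool_rot: [-0.001, 0.023, 1.0, 0.0]
ft_force: [-0.5, -0.1, -0.2]
opening: 0.0152
gripper_force: 50.0
```

```bash
python3 -c "
from plant import ctrl
print(ctrl.get_obs()['ft_force'],ctrl.sign_off())"
```

```text
the job is handed in; nothing more can be done
[-0.48276597 -0.12127018 -0.22535791] None
```

Job handed in at about 20 s; no verdict was returned. The pack was released in the drawer and the drawer pushed to its stop (the pack's lie was not seen again after release). The plate hangs gripped and still, its tip about 41 mm below the slot's mouth by my measurement, with almost no contact force.

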